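# Clamp the press into the fryer filter housing

### The job

The steel press is lying on its side: stand it on its foot on the counter and let go of it, then take it again by its handle from above. Put its square foot through the square opening of the filter housing and push it squarely down until the sprung plate inside bottoms out level, then give it an eighth of a turn, either way, so that the corners of the foot catch under the rim, and let go so that it stays clamped there upright and centred. Leave the bottle, the shaker and the thermometer where they are.

Things in the scene. Friction and masses are not known exactly. Their poses are not given: they have to be found in the camera images.
- press: Press, 0.35 to 0.6 kg, mostly in its foot (mass centre 22 mm above the underside): square steel foot 74 x 74 x 30 mm thick, with a black square handle 28 x 28 mm rising 85 mm from its middle. Origin: centre of the foot's underside; z along the handle, away from the foot; x, y square to the sides. Starts lying on a side of the foot, handle level 37 mm up, pointing roughly away from the robot.
- handle_end (a point): Centre of the free end of the press's handle, 115 mm along the press's z from its origin. Set down on an edge of its foot within about 45 degrees of upright, the press rocks upright by itself when let go.
- housing: Filter housing, fixed: steel box 150 x 150 x 74 mm high. Origin: centre of its underside; z up, x, y square to its sides. Its top rim, 68 to 74 mm up, has an 81 x 81 mm square opening in the middle, parallel to the sides; under the rim it is hollow, 138 mm wide, so a foot pushed right below the rim can turn and its corners catch under the rim (from about 10 degrees of turn, best at 45).
- carrier (a joint): How far the sprung plate in the housing is pushed down (m): 0 = up, top 59 mm above the counter; 0.024 = on its hard stop, top 35 mm up, where the press's foot is 3 mm below the rim's underside. About 7 N starts it moving, 18 N holds it at the bottom (the press's weight included); it springs back when let go. With the press locked under the rim it reads about 0.021.
- plate_top (a point): Centre of the top of the sprung plate, a white round plastic plate of 116 mm diameter seen through the opening. z is square to the plate. The plate also tilts a few degrees on its sprung mount if pushed askew.
- sauce_bottle: Bystander: grey squeeze bottle, 60 mm diameter, 190 mm tall, standing; origin at the centre of its underside.
- shaker: Bystander: steel shaker, 66 mm diameter, 110 mm tall, standing; origin at the centre of its underside.
- probe: Bystander: yellow thermometer lying on the counter, body 130 x 40 x 22 mm, with a thin steel probe 110 mm long; origin under the centre of its body, the thin probe towards its -x.
There are look-alikes about, which are no part of the job. Leave any blue look-alike of the press alone.

How it is judged:
By the outcome, as a careful person would: the job done as asked, in the order asked, and still so for the second after the job is handed in, with the robot touching nothing.
It also fails if it takes over 69 s, if anything falls off the work surface, if the arm or the gripper's body presses on something with over 40 N, if the wrist force passes 120 N, or if a joint passes its speed limit or range.

### The arm

A 6-joint arm with a two-finger parallel gripper is mounted at the origin on the work surface. World frame = base frame: x ahead of the robot, y to its left, z up, the work surface at z = 0. Lengths are in mm, angles in rad, forces in N, time in s.
With the tool pointing down it reaches from about 300 to 950 mm from the base axis. Payload 3.1 kg.
Tool frame: the origin (TCP) lies at the very end of the fingers, on their centre line; the grasp point (between the pads) lies 19 mm behind it (manip.pinch_z is the distance from the TCP to the grasp point, in mm); z points along the fingers, y is the line along which they close (so a half turn about z gives the same grasp; the last joint's range is limited). The gripper opens to 85 mm and grips with 20 to 120 N. Pads are 22 mm wide; open, the fingers measure 114 mm over their backs; the gripper's body (76 mm by 85 mm) begins 54 mm behind the grasp point. The pads swing forward as they close: fully open they stand 13 mm farther back than shut.
Start: joints at [-1.293, 0.308, 1.634, -0, 1.2, -0.07], TCP at [212.993, -587.594, 231.272] pointing down, gripper open.
Joint ranges: [-3.06, 3.06], [-0.79, 1.96], [0.05, 2.63], [-1.19, 4.34], [0.05, 2.64], [-2.94, 2.94]. Speed limits (rad/s): [2.79, 2.79, 3.14, 3.14, 3.14, 3.14].

### API

Orientations are given as [roll, pitch, yaw] about the fixed x, y, z axes, in that order (R = Rz(yaw) Ry(pitch) Rx(roll)).
In Python, from station import manip, kinematics, optics gives the robot as it stands. Calls block until the motion is done:
- manip.move_ptp(position, orientation): joint-space move of the TCP to a pose.
- manip.move_straight(position, orientation=None, rate=150, until_force=None): straight line of the TCP; orientation=None keeps the orientation; rate is the mean speed in mm/s. With until_force (N) it stops when the force on the tool has changed by that much, and returns True; else False.
- manip.movej(angles): joint-space move.
- manip.grip(opening, grasp_force=None): finger opening in mm; grasp_force is the grip in N (None keeps the last); returns when the fingers have stopped.
- manip.hold(seconds).
- kinematics.inverse_kinematics(position, orientation): joint angles nearest the present ones, or None.
- optics.camera(name): name is "scene" or "side" or "wrist"; returns a dict with "frame" (420x560x3 uint8, blue, green, red), "range_z" (420x560 float32, mm along the optical axis (not along the pixel's ray), 0 where there is no reading), "fov_y" (degrees; the focal length in pixels is half the picture's height over the tangent of half this angle, whatever the lens; pixels are square), "cx", "cy" (the principal point, pixels), "rvec" (rotation vector, rad) and "tvec" (3), from world to camera coordinates, as OpenCV has them. Camera axes: x right, y down, z forward; pixel columns grow to the right and rows downward; lengths in mm; the calibration is good to about 2 mm. A picture is of the moment at which its call begins.
A pose or a line that the arm cannot do raises manip.Unreachable and nothing moves.
- manip.job_done(): hands the job in; it is judged then, once.
Readings, each from a call of its own:
- manip.get_t(): time.
- manip.get_qpos(): joint angles.
- manip.get_dq(): joint speeds.
- manip.get_tau(): joint torques, N m.
- manip.get_tool_pos(): TCP position.
- manip.get_tool_rot(): TCP orientation.
- manip.get_contact_force(): force on the tool from outside, world axes, zero at the start.
- manip.get_torque(): the same for the moment, N m.
- manip.get_finger_gap(): finger opening in mm.
- manip.get_grip_force(): force on a finger pad.
Only numpy, scipy, OpenCV 4.12 (cv2) and the standard library are available. Lean on these libraries where they do the work, as an engineer would, in place of code of your own. Each camera call takes 0.05 s, during which the arm holds its last target. There are 200 camera calls.

## Working session

There is one attempt and no reset: what is moved stays moved. The work goes in short steps, each a Python script; the robot and the scene stay as the last script left them, time stands still between calls to the robot, and variables do not carry over. Pictures are saved under pics/ and viewed, at most 12 in all, crops included, and the job is handed in when it is done.

```bash
ls; mkdir -p pics; cat > h.py <<'E'
from station import manip, kinematics, optics
import numpy as np, cv2
from scipy.spatial.transform import Rotation as Rn
def shot(n):
    c=optics.camera(n); c['f']=210/np.tan(np.radians(c['fov_y'])/2); c['R']=cv2.Rodrigues(np.array(c['rvec'],float))[0]; c['t']=np.array(c['tvec'],float).ravel(); return c
def cloud(c):
    d=c['range_z']; v,u=np.mgrid[:420,:560]
    p=np.stack([(u-c['cx'])*d/c['f'],(v-c['cy'])*d/c['f'],d],-1)
    P=(p-c['t'])@c['R']; P[d<=0]=np.nan; return P
def proj(c,p):
    q=c['R']@np.array(p,float)+c['t']; return q[0]/q[2]*c['f']+c['cx'],q[1]/q[2]*c['f']+c['cy']
E
python3 - <<'E'
from h import *
import pickle
for n in ('scene','side'):
    c=shot(n); cv2.imwrite(f'pics/{n}0.png',c['frame']); np.save(f'{n}.npy',cloud(c)); pickle.dump(c,open(n+'.pkl','wb'))
    print(n,-c['R'].T@c['t'],c['fov_y'])
E
```

```text
pics
scene [1242.48354305  707.14399468 1086.98550624] 48.8090346048902
side [-80.04808653 707.01864922 866.57915065] 47.85019104792316
```

View pics/scene0.png

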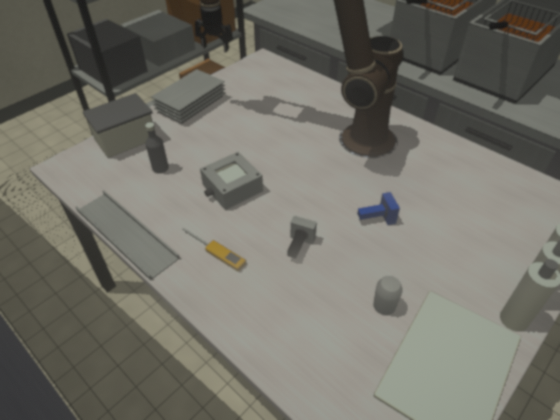

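View pics/side0.png

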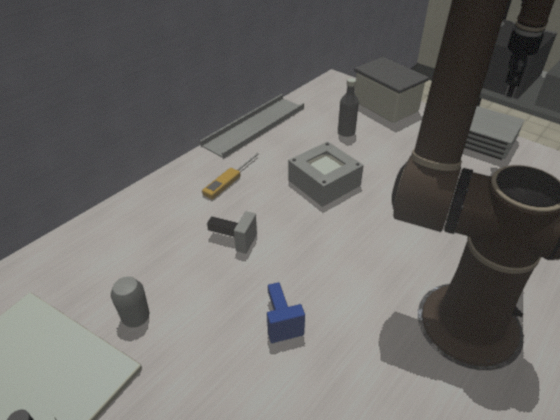

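Press candidates: the steel foot with a black handle at scene (301,235), side (240,228), and a blue look-alike at scene (380,210), side (284,315). By the description I choose the steel one. The housing is at scene (231,178), side (325,172). Next I'll check both in one close crop and measure them.

```bash
python3 - <<'E'
from h import *
import pickle
a=cv2.imread('pics/scene0.png');b=cv2.imread('pics/side0.png')
s=lambda im,x,y,w=100,h=75:cv2.resize(im[y:y+h,x:x+w],(400,300),interpolation=cv2.INTER_CUBIC)
cv2.imwrite('pics/crop0.png',np.vstack([np.hstack([s(a,250,195),s(b,185,190)]),np.hstack([s(a,180,140),s(b,275,135)])]))
for n,box_p,box_h in (('scene',(275,340,205,265),(190,275,140,210)),('side',(200,270,205,255),(280,370,138,205))):
    P=np.load(n+'.npy')
    x0,x1,y0,y1=box_h; Q=P[y0:y1,x0:x1].reshape(-1,3); Q=Q[(Q[:,2]>66)&(Q[:,2]<82)]
    print(n,'housing',len(Q),np.median(Q[:,2]),cv2.minAreaRect(Q[:,:2].astype(np.float32)))
    x0,x1,y0,y1=box_p; Q=P[y0:y1,x0:x1].reshape(-1,3); 
    T=Q[(Q[:,2]>66)&(Q[:,2]<82)]; print(' foot',len(T),np.median(T[:,2]),cv2.minAreaRect(T[:,:2].astype(np.float32)))
    im=pickle.load(open(n+'.pkl','rb'))['frame'][y0:y1,x0:x1].reshape(-1,3).max(1)
    T=Q[(Q[:,2]>44)&(Q[:,2]<58)&(im<75)]; print(' handle',len(T),np.median(T[:,2]),cv2.minAreaRect(T[:,:2].astype(np.float32)))
    T=Q[(Q[:,2]>20)]; print(' all',cv2.minAreaRect(T[:,:2].astype(np.float32)))
    print('table z',np.nanmedian(P[250:300,270:330,2] if n=='scene' else P[260:300,170:240,2]))
E
```

```text
scene housing 1114 72.44299559968657 ((527.3482666015625, -182.37750244140625), (158.46572875976562, 156.01869201660156), 77.69586181640625)
 foot 223 72.72002906041573 ((533.8073120117188, 138.21202087402344), (34.04953384399414, 73.1865005493164), 21.493690490722656)
 handle 172 50.23845424083278 ((580.01953125, 153.9547576904297), (71.57465362548828, 36.72731018066406), 19.011552810668945)
 all ((574.2039794921875, 153.27215576171875), (119.13975524902344, 73.61613464355469), 20.40387725830078)
table z -0.6429166351498045
side housing 1444 73.81198833753268 ((528.6096801757812, -181.27792358398438), (154.77818298339844, 155.0968475341797), 78.90477752685547)
 foot 305 73.9076378566289 ((533.589599609375, 139.32077026367188), (30.850194931030273, 75.33148193359375), 21.884078979492188)
 handle 294 51.17099977795786 ((569.961669921875, 157.81900024414062), (111.5272216796875, 58.26477813720703), 22.142549514770508)
 all ((572.3609619140625, 155.5548095703125), (115.50456237792969, 77.04100036621094), 21.634082794189453)
table z 0.5739290037401691
```

View pics/crop0.png

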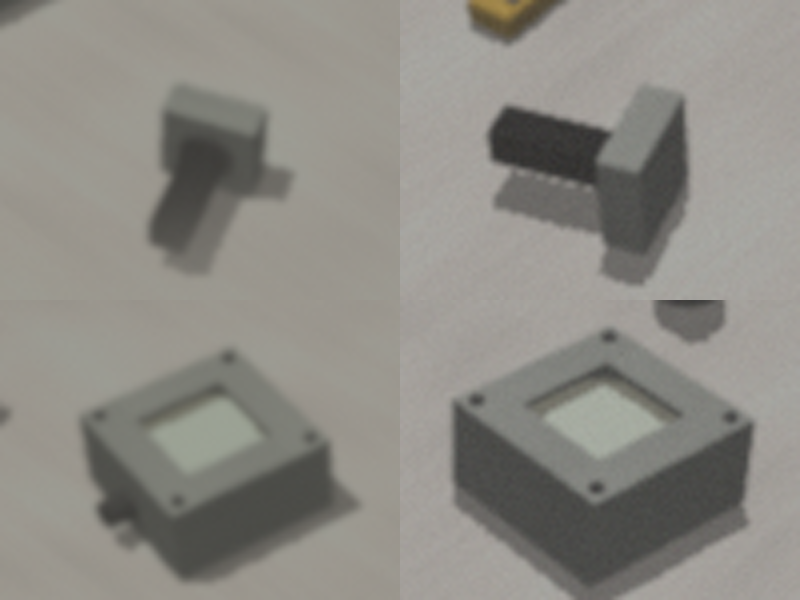

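The crop shows the steel press with its black handle, and the open housing with its white plate. The two cameras agree within 1.5 mm: press foot centre about (534,139) with the handle yawed 21.6°, housing about (528,-182) with yaw about -11.7°. I'll plan the stand-up with the grasp tilted back, so that the press ends upright with the tool still sloping.

```bash
cat >> h.py <<'E'
def ori(alpha,yaw,s=1):
    h=np.array([np.cos(yaw),np.sin(yaw),0]); z=np.sin(alpha)*h+np.array([0,0,-np.cos(alpha)])
    y=s*np.array([-np.sin(yaw),np.cos(yaw),0]); return Rn.from_matrix(np.stack([np.cross(y,z),y,z],1)).as_euler('xyz'), z
def tcp(g,alpha,yaw,s=1,back=0):   # grasp point -> tcp, 'back' mm withdrawn
    o,z=ori(alpha,yaw,s); return list(np.array(g)+(19-back)*z), list(o)
E
python3 - <<'E'
from h import *
P=np.load('scene.npy'); print('probe',P[255,225],P[235,190])
print(manip.pinch_z,manip.get_tool_rot())
yaw=np.radians(21.6);h=np.array([np.cos(yaw),np.sin(yaw),0]);O=np.array([533.7,138.8,37])-15*h
for s in(1,-1):
  for a in (-35,-25,-10):
    for sg in (60,):
      for b in (0,80):
        q=kinematics.inverse_kinematics(*tcp(O+sg*h,np.radians(a),yaw,s,b)); print(s,a,b,None if q is None else np.round(q,2))
  for a in (55,65,75):
    for dx in (0,-60):
      q=kinematics.inverse_kinematics(*tcp([530+dx,135,62],np.radians(a),yaw,s)); print(s,a,dx,None if q is None else np.round(q,2))
E
```

```text
probe [748.6481031   25.75471266  22.1473662 ] [ 759.01418034 -125.61248302   -0.80846796]
18.700000000000003 [-3.13949031e+00 -1.45611620e-04  3.47821988e-01]
1 -35 0 [ 0.23  0.86  1.35 -0.08  1.53 -1.69]
1 -35 80 [ 0.24  0.86  1.21 -0.08  1.68 -1.69]
1 -25 0 [ 0.22  0.76  1.49 -0.07  1.33 -1.69]
1 -25 80 [ 0.23  0.72  1.38 -0.06  1.48 -1.7 ]
1 -10 0 [ 0.21  0.61  1.69 -0.03  1.02 -1.72]
1 -10 80 [ 0.21  0.53  1.63 -0.03  1.16 -1.72]
1 55 0 [0.01 0.44 2.45 2.67 0.72 1.71]
1 55 -60 [0.01 0.4  2.57 2.72 0.8  1.66]
1 65 0 [-0.03  0.59  2.47  2.72  1.05  1.61]
1 65 -60 [-0.04  0.6   2.58  2.73  1.16  1.56]
1 75 0 [-0.06  0.77  2.45  2.72  1.37  1.54]
1 75 -60 [-0.07  0.82  2.55  2.71  1.51  1.48]
-1 -35 0 [ 0.23  0.86  1.35 -0.08  1.53  1.46]
-1 -35 80 [ 0.24  0.86  1.21 -0.08  1.68  1.45]
-1 -25 0 [ 0.22  0.76  1.49 -0.07  1.33  1.45]
-1 -25 80 [ 0.23  0.72  1.38 -0.06  1.48  1.44]
-1 -10 0 [ 0.21  0.61  1.69 -0.03  1.02  1.42]
-1 -10 80 [ 0.21  0.53  1.63 -0.03  1.16  1.42]
-1 55 0 [ 0.01  0.44  2.45  2.67  0.72 -1.43]
-1 55 -60 [ 0.01  0.4   2.57  2.72  0.8  -1.48]
-1 65 0 [-0.03  0.59  2.47  2.72  1.05 -1.53]
-1 65 -60 [-0.04  0.6   2.58  2.73  1.16 -1.58]
-1 75 0 [-0.06  0.77  2.45  2.72  1.37 -1.6 ]
-1 75 -60 [-0.07  0.82  2.55  2.71  1.51 -1.67]
```

```bash
python3 - <<'E'
from h import *
yaw=np.radians(21.6);h=np.array([np.cos(yaw),np.sin(yaw),0]);O=np.array([533.7,138.8,37])-15*h
for s in(1,-1):
  for a in (-65,-60,-55,-50):
      for b in (0,80):
        q=kinematics.inverse_kinematics(*tcp(O+78*h,np.radians(a),yaw,s,b)); print(s,a,b,None if q is None else np.round(q,2))
  for a in (10,20,25,30):
    for dx in (0,-60):
     for z in (80,200):
      q=kinematics.inverse_kinematics(*tcp([560+dx,145,z],np.radians(a),yaw,s)); print(s,a,dx,z,None if q is None else np.round(q,2))
E
```

```text
1 -65 0 [ 0.25  1.24  0.89 -0.14  2.14 -1.7 ]
1 -65 80 [ 0.26  1.37  0.55 -0.15  2.35 -1.72]
1 -60 0 [ 0.25  1.18  0.96 -0.12  2.05 -1.69]
1 -60 80 [ 0.26  1.28  0.66 -0.13  2.24 -1.71]
1 -55 0 [ 0.25  1.12  1.02 -0.11  1.95 -1.69]
1 -55 80 [ 0.26  1.2   0.76 -0.12  2.13 -1.7 ]
1 -50 0 [ 0.25  1.06  1.09 -0.11  1.86 -1.69]
1 -50 80 [ 0.25  1.12  0.86 -0.1   2.03 -1.7 ]
1 10 0 80 [ 0.16  0.36  1.97  0.06  0.64 -1.84]
1 10 0 200 [ 0.16  0.18  1.91  0.05  0.88 -1.82]
1 10 -60 80 [ 0.18  0.27  2.11  0.06  0.6  -1.82]
1 10 -60 200 [ 0.18  0.07  2.04  0.05  0.86 -1.8 ]
1 20 0 80 [ 0.14  0.31  2.09  0.21  0.41 -1.99]
1 20 0 200 [ 0.14  0.11  2.03  0.13  0.67 -1.9 ]
1 20 -60 80 [ 0.16  0.22  2.22  0.21  0.37 -1.97]
1 20 -60 200 [ 0.16 -0.01  2.16  0.12  0.66 -1.88]
1 25 0 80 [ 0.12  0.29  2.15  0.37  0.3  -2.16]
1 25 0 200 [ 0.12  0.07  2.09  0.2   0.56 -1.97]
1 25 -60 80 [ 0.14  0.2   2.27  0.39  0.26 -2.17]
1 25 -60 200 [ 0.14 -0.05  2.21  0.19  0.56 -1.94]
1 30 0 80 [ 0.11  0.28  2.2   0.72  0.2  -2.52]
1 30 0 200 [ 0.11  0.05  2.15  0.3   0.46 -2.08]
1 30 -60 80 [ 0.13  0.19  2.33  0.84 
[... 473 characters left out ...]
06 0.64 1.3 ]
-1 10 0 200 [0.16 0.18 1.91 0.05 0.88 1.32]
-1 10 -60 80 [0.18 0.27 2.11 0.06 0.6  1.33]
-1 10 -60 200 [0.18 0.07 2.04 0.05 0.86 1.35]
-1 20 0 80 [0.14 0.31 2.09 0.21 0.41 1.15]
-1 20 0 200 [0.14 0.11 2.03 0.13 0.67 1.24]
-1 20 -60 80 [0.16 0.22 2.22 0.21 0.37 1.17]
-1 20 -60 200 [ 0.16 -0.01  2.16  0.12  0.66  1.26]
-1 25 0 80 [0.12 0.29 2.15 0.37 0.3  0.98]
-1 25 0 200 [0.12 0.07 2.09 0.2  0.56 1.17]
-1 25 -60 80 [0.14 0.2  2.27 0.39 0.26 0.98]
-1 25 -60 200 [ 0.14 -0.05  2.21  0.19  0.56  1.2 ]
-1 30 0 80 [0.11 0.28 2.2  0.72 0.2  0.62]
-1 30 0 200 [0.11 0.05 2.15 0.3  0.46 1.06]
-1 30 -60 80 [0.13 0.19 2.33 0.84 0.17 0.52]
-1 30 -60 200 [ 0.13 -0.08  2.27  0.29  0.45  1.1 ]
```

```bash
python3 - <<'E'
from h import *
yaw=np.radians(21.6);h=np.array([np.cos(yaw),np.sin(yaw),0]);O=np.array([533.7,138.8,37])-15*h
a=np.radians(-60);g=O+80*h
manip.grip(65,110)
p,o=tcp(g+[0,0,60],a,yaw,-1,90); manip.move_ptp(p,o)
p,o=tcp(g+[0,0,0],a,yaw,-1,80); manip.move_straight(p,o,150)
p,o=tcp(g,a,yaw,-1,0); print(manip.move_straight(p,o,100,until_force=15))
manip.grip(10); print(manip.get_finger_gap(),manip.get_grip_force(),manip.get_contact_force())
p,o=tcp(g+[0,0,140],a,yaw,-1); manip.move_straight(p,o,150)
print(manip.get_t(),manip.get_finger_gap(),manip.get_contact_force())
p,o=tcp(g+np.array([-40,0,140]),np.radians(20),yaw,-1); manip.move_ptp(p,o)
print(manip.get_t(),manip.get_finger_gap(),manip.get_contact_force())
c=shot('side');cv2.imwrite('pics/s1.png',cv2.resize(c['frame'],(800,600))[100:500,150:650])
E
```

```text
False
26.89732688068711 107.70623445510864 [ 2.20937023 -0.60098728  1.91479758]
6.6583 26.707823774942536 [-0.19274388  1.33240198 -5.0965885 ]
8.0667 26.68378909815165 [ 0.09448478  0.57386978 -4.7445676 ]
```

View pics/s1.png

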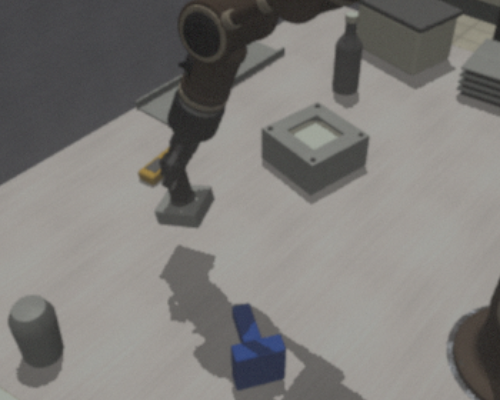

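Viewed: the press hangs nearly upright in the gripper, with its foot at crop (185,207), clear of everything. Lowering it to contact and releasing.

```bash
python3 - <<'E'
from h import *
import pickle
yaw=np.radians(21.6);a=np.radians(20);p0=np.array(manip.get_tool_pos());z=ori(a,yaw,-1)[1]
gz=p0[2]-19*z[2]; print('grasp z',gz)
manip.move_straight(list(p0-[0,0,gz-97]),None,150)
print(manip.move_straight(list(p0-[0,0,gz-72]),None,25,until_force=5))
p=np.array(manip.get_tool_pos()); print(p-19*z,manip.get_contact_force())
manip.grip(70); manip.hold(.4)
manip.move_straight(list(p-130*z),None,200)
p=np.array(manip.get_tool_pos())
o,_=ori(0,yaw,-1); manip.move_ptp([430,100,330],list(o)); print(manip.get_t())
for n in('scene','side'):
    c=shot(n);P=cloud(c);pickle.dump(c,open(n+'1.pkl','wb'))
    m=(np.abs(P[...,0]-555)<110)&(np.abs(P[...,1]-147)<110)
    for lo,hi in((22,36),(108,122)):
        Q=P[m&(P[...,2]>lo)&(P[...,2]<hi)]; print(n,lo,len(Q),len(Q) and (np.median(Q,0),cv2.minAreaRect(Q[:,:2].astype(np.float32))))
    u,v=map(int,proj(c,[545,145,60])); u=max(u,75);v=max(v,60)
    cv2.imwrite(f'pics/{n}2.png',cv2.resize(c['frame'][v-60:v+60,u-75:u+75],(400,320)))
cv2.imwrite('pics/c2.png',np.hstack([cv2.imread('pics/scene2.png'),cv2.imread('pics/side2.png')]))
E
```

```text
grasp z 176.6050717732329
True
[554.89134281 162.80214035  88.74428327] [-1.12844674 -1.80032651  4.11205322]
11.7333
scene 22 374 (array([555.3053143 , 169.3462933 ,  29.37484221]), ((542.9505004882812, 159.01390075683594), (77.67315673828125, 73.30046081542969), 21.912687301635742))
scene 108 84 (array([543.81012064, 160.23807201, 113.62349835]), ((542.7451782226562, 159.55294799804688), (29.133445739746094, 27.5009765625), 20.195323944091797))
side 22 515 (array([529.94652287, 173.66266004,  30.33591415]), ((543.6207275390625, 159.32716369628906), (75.13459777832031, 77.78157043457031), 22.051036834716797))
side 108 121 (array([541.01946306, 161.99777553, 115.08605178]), ((542.5254516601562, 159.64854431152344), (28.05355453491211, 30.240951538085938), 22.430999755859375))
```

View pics/c2.png

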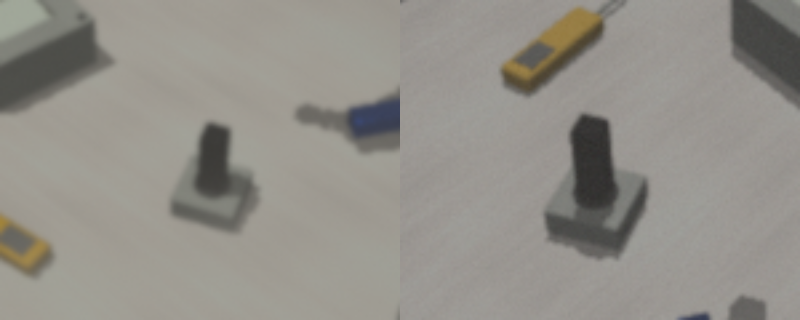

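The press stands free at (543,159), yaw 21.9°, with the handle top at 115 mm. In the crop it is at scene (212,190) and side (595,185). Now I'll take it from above, carry it over the housing and measure foot and housing in the same images.

```bash
python3 - <<'E'
from h import *
import pickle
y1=np.radians(21.9);y2=np.radians(-11.7); g=np.array([543,159.4,92.])
for s in(1,-1):
  for k in (0,1):
    for t in (-45,0,45):
      q=kinematics.inverse_kinematics(*tcp([528,-182,110],0,y2+np.radians(90*k+t),s)); print(s,k,t,None if q is None else round(q[5],2))
s=-1
p,o=tcp(g+[0,0,70],0,y1,s); manip.move_ptp(p,o)
manip.grip(60)
p,o=tcp(g,0,y1,s); print(manip.move_straight(p,o,120,until_force=10))
manip.grip(10,110); print(manip.get_finger_gap(),manip.get_grip_force())
p,o=tcp(g+[0,0,110],0,y1,s); manip.move_straight(p,o,150)
p,o=tcp([528,-182,92+100],0,y2,s); manip.move_ptp(p,o)
manip.hold(.3)
print(manip.get_t(),manip.get_qpos(),manip.get_contact_force(),manip.get_torque(),manip.get_tool_pos())
for n in('scene','side','wrist'):
    c=shot(n);pickle.dump(c,open(n+'3.pkl','wb')); cv2.imwrite(f'pics/{n}3.png',c['frame'])
    if n=='wrist':continue
    P=cloud(c); m=(np.abs(P[...,0]-528)<120)&(np.abs(P[...,1]+182)<120)
    for lo,hi in((67,81),(104,126),(126,134)):
        Q=P[m&(P[...,2]>lo)&(P[...,2]<hi)]; print(n,lo,len(Q),len(Q) and (np.median(Q,0),cv2.minAreaRect(Q[:,:2].astype(np.float32))))
a,b=[cv2.imread(f'pics/{n}3.png') for n in('scene','side')]
s=lambda im,x,y,w=133,h=100:cv2.resize(im[y:y+h,x:x+w],(400,300),interpolation=cv2.INTER_CUBIC)
w=cv2.resize(cv2.imread('pics/wrist3.png'),(400,300))
cv2.imwrite('pics/c3.png',np.vstack([np.hstack([s(a,165,110),s(b,260,100)]),np.hstack([w,w*0])]))
E
```

```text
1 0 -45 -0.99
1 0 0 -1.78
1 0 45 -2.56
1 1 -45 -2.56
1 1 0 2.94
1 1 45 2.15
-1 0 -45 2.15
-1 0 0 1.37
-1 0 45 0.58
-1 1 -45 0.58
-1 1 0 -0.21
-1 1 45 -0.99
False
26.882256657520273 107.709299325943
16.6083 [-4.08200240e-01  2.44951774e-01  1.84171122e+00  1.08413568e-04
  1.05480955e+00  1.36510589e+00] [ 0.89850608  0.13864555 -4.19767702] [-0.02007249 -0.03422982 -0.03101048] [ 528.33934228 -181.07648803  173.0641079 ]
scene 67 817 (array([ 560.21070345, -145.95176244,   72.47964605]), ((528.0612182617188, -181.1571807861328), (156.3867950439453, 154.08999633789062), 78.71339416503906))
scene 104 182 (array([ 545.24657475, -149.7177193 ,  117.37068391]), ((526.6015014648438, -176.32945251464844), (75.24417114257812, 77.41349029541016), 77.42119598388672))
scene 126 224 (array([ 537.99802536, -166.9913916 ,  128.5311551 ]), ((528.3193969726562, -177.76705932617188), (74.90496826171875, 74.11860656738281), 77.46040344238281))
side 67 1059 (array([ 494.07898905, -143.29267459,   73.96431523]), ((528.4546508789062, -180.79302978515625), (155.02655029296875, 155.33802795410156), 78.56415557861328))
side 104 250 (array([ 499.52164776, -147.32865461,  115.56016378]), ((525.1024169921875, -173.8833770751953), (73.08245849609375, 79.06974792480469), 83.07923126220703))
side 126 304 (array([ 512.12320503, -164.17597943,  129.48221883]), ((525.2764282226562, -176.97799682617188), (75.4224624633789, 74.32681274414062), 75.43643951416016))
```

View pics/c3.png

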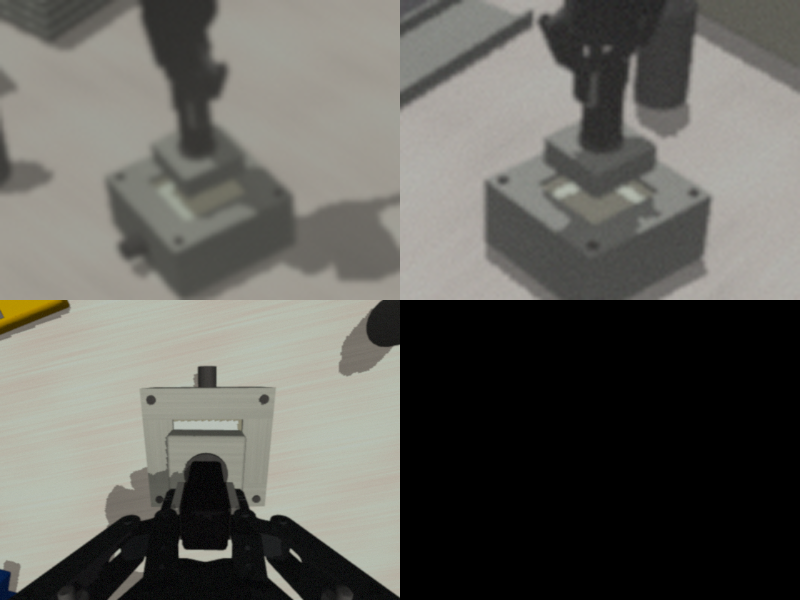

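```bash
python3 - <<'E'
from h import *
import pickle
print('tool',manip.get_tool_pos(),manip.get_tool_rot())
for n in('scene','side','wrist'):
    c=pickle.load(open(n+'3.pkl','rb'));P=cloud(c); m=(np.abs(P[...,0]-528)<120)&(np.abs(P[...,1]+182)<120)
    Q=P[m&(P[...,2]>120)&(P[...,2]<138)]; 
    A=np.c_[Q[:,:2]-[528,-181],np.ones(len(Q))]; w=np.ones(len(Q),bool)
    for _ in range(8):
        k=np.linalg.lstsq(A[w],Q[w,2],rcond=None)[0]; w=np.abs(A@k-Q[:,2])<2
    T=Q[w]; print(n,len(T),'plane',k,cv2.minAreaRect(T[:,:2].astype(np.float32)))
    Q=P[m&(P[...,2]>68)&(P[...,2]<80)]; print('  rim',len(Q),np.median(Q[:,2]),cv2.minAreaRect(Q[:,:2].astype(np.float32)))
c=pickle.load(open('wrist3.pkl','rb'));cv2.imwrite('pics/w3.png',cv2.resize(c['frame'][110:310,180:400],(792,720))[:600])
E
```

```text
tool [ 528.16215143 -181.58265695  173.04052812] [ 3.14158343e+00 -9.54873294e-05 -2.03406725e-01]
scene 163 plane [-2.37277916e-02 -2.06529621e-02  1.28190834e+02] ((527.3445434570312, -177.5778045654297), (74.35580444335938, 72.7098617553711), 76.92100524902344)
  rim 793 72.59696293456182 ((528.04638671875, -180.79249572753906), (156.27703857421875, 153.65713500976562), 78.24152374267578)
side 217 plane [ 3.02670760e-03 -1.82088634e-02  1.29495309e+02] ((525.5718994140625, -176.90280151367188), (75.50109100341797, 73.65263366699219), 76.46451568603516)
  rim 1030 74.01720286927477 ((528.4546508789062, -180.79302978515625), (155.02655029296875, 155.33802795410156), 78.56415557861328)
wrist 5060 plane [-8.18545883e-03 -7.97345872e-03  1.29334527e+02] ((533.791015625, -182.33139038085938), (73.53777313232422, 55.74359893798828), 77.65933990478516)
  rim 15944 74.20742718749378 ((526.0646362304688, -183.0648956298828), (150.71722412109375, 150.36448669433594), 78.72125244140625)
```

View pics/w3.png

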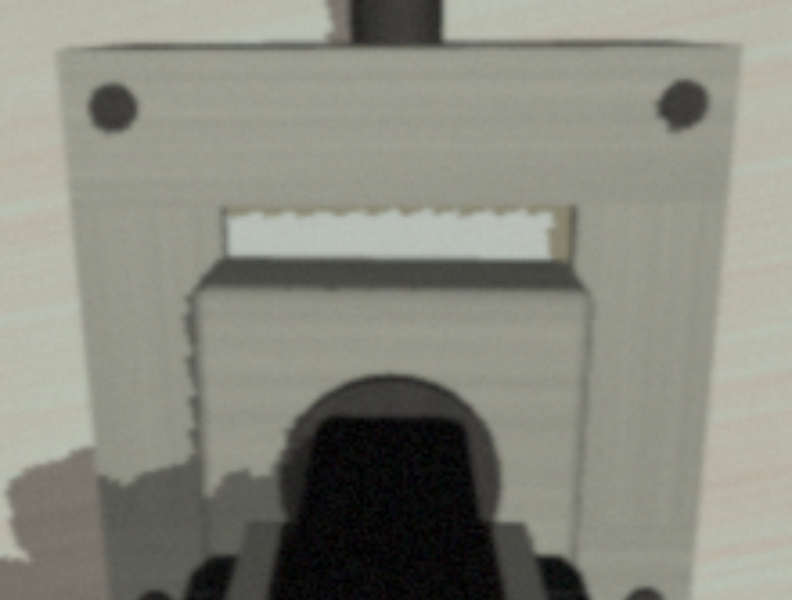

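Viewed: the foot's front edge runs from (203,288) to (588,288) and the opening's far edge from (225,208) to (575,208). Depth-corrected, the foot sits about 2.8 mm to the left of the opening. All three cameras agree on this, and on about 1.9 mm short. Correcting, lowering closer and re-measuring.

```bash
cat >> h.py <<'E'
def rel(top):
    th=np.radians(-11.4);h=np.array([np.cos(th),np.sin(th)]);n=np.array([-h[1],h[0]])
    for nm in('scene','side','wrist'):
        c=shot(nm);P=cloud(c); m=(np.abs(P[...,0]-528)<120)&(np.abs(P[...,1]+182)<120)
        F=P[m&(np.abs(P[...,2]-top)<5)][:,:2]; H=P[m&(np.abs(P[...,2]-74)<5)][:,:2]
        f=lambda A,v:np.percentile(A@v,[.5,99.5])
        fn,fh,Hn,Hh=f(F,n),f(F,h),f(H,n),f(H,h)
        print(nm,'n off %.1f (w %.1f)'%(fn.mean()-Hn.mean(),np.ptp(fn)),'h off %.1f (far-edge %.1f, len %.1f)'%(fh.mean()-Hh.mean(),fh[1]-37-Hh[1]+75,np.ptp(fh)),'yaw',[round(cv2.minAreaRect(A.astype(np.float32))[2],1) for A in(F,H)])
        cv2.imwrite(f'pics/{nm}_{int(top)}.png',c['frame'])
E
python3 - <<'E'
from h import *
p,o=tcp([529.3,-185.1,92+86],0,np.radians(-10.7),-1); manip.move_straight(p,o,40); manip.hold(.3)
print(manip.get_tool_pos(),manip.get_t()); rel(115.5)
cv2.imwrite('pics/w4.png',cv2.resize(cv2.imread('pics/wrist_115.png')[110:310,180:400],(792,720))[:600])
E
```

```text
[ 529.48133124 -185.15662168  159.24889427] 17.5667
scene n off -1.7 (w 74.4) h off 0.7 (far-edge 0.4, len 74.3) yaw [77.8, 78.8]
side n off -0.6 (w 73.6) h off -0.0 (far-edge 0.0, len 76.0) yaw [78.8, 79.0]
wrist n off -1.2 (w 73.0) h off 8.6 (far-edge -0.1, len 52.9) yaw [79.0, 78.6]
```

View pics/w4.png

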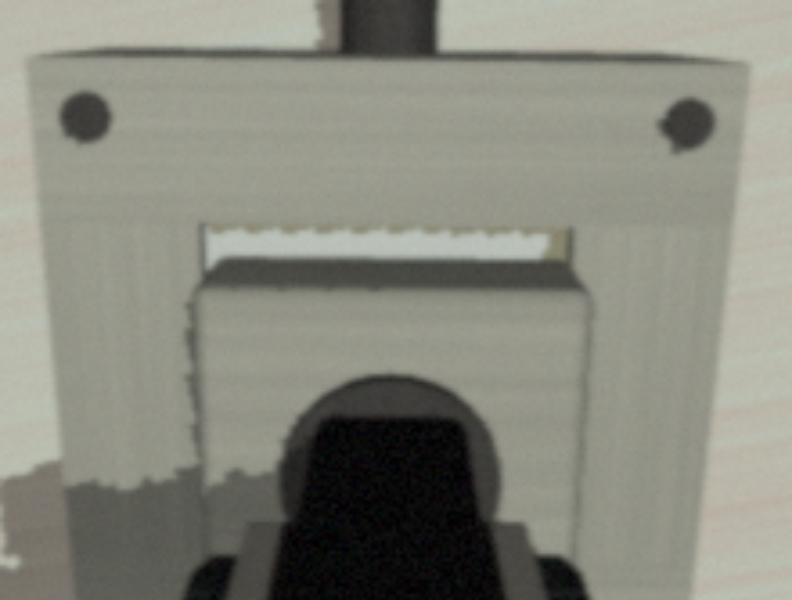

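Viewed: the foot edge spans (198–590) at row 290 and the opening (203–573) at row 228, so it is now centred to within about 1 mm, with parallel edges. I'll shift +0.8 mm in n and descend guarded.

```bash
python3 - <<'E'
from h import *
y=np.radians(-10.9); xy=[529.5,-184.3]
p,o=tcp([*xy,92+84],0,y,-1); manip.move_straight(p,o,40)
f0=np.array(manip.get_contact_force())
p,o=tcp([*xy,92+62],0,y,-1); hit=manip.move_straight(p,o,30,until_force=5)
print(hit,manip.get_tool_pos()[2]+19-92,np.array(manip.get_contact_force())-f0,manip.get_torque())
if not hit:
    for u in (56,50,45,41,38,36):
        p,o=tcp([*xy,92+u],0,y,-1); hit=manip.move_straight(p,o,30,until_force=30)
        print(u,hit,np.round(manip.get_tool_pos(),1),np.round(np.array(manip.get_contact_force())-f0,1),np.round(manip.get_torque(),2))
        if hit: break
print(manip.get_t())
E
```

```text
False 62.14042492750417 [ 1.50804991 -0.08144371 -0.74250697] [-0.01197832 -0.07320362  0.01673337]
56 False [ 530.6 -184.7  130.4] [0.  0.2 7. ] [0.12 0.18 0.01]
50 False [ 530.6 -184.7  123.9] [ 0.2 -0.  10.9] [ 0.11  0.07 -0.01]
45 False [ 530.6 -184.8  119.3] [ 0.1  0.6 12.1] [ 0.18  0.29 -0.01]
41 False [ 530.7 -184.8  115.6] [-0.4  0.7 13.4] [0.19 0.37 0.03]
38 False [ 530.7 -184.8  112.9] [-0.3  1.5 15.7] [0.27 0.44 0.01]
36 False [ 530.8 -184.8  111.1] [-1.   0.7 16.3] [0.28 0.55 0.05]
20.65
```

```bash
python3 - <<'E'
from h import *
import pickle
y=np.radians(-10.9); xy=[529.5,-184.3]
for u in (34,32,30,28):
    p,o=tcp([*xy,92+u],0,y,-1); hit=manip.move_straight(p,o,20,until_force=20)
    F=np.array(manip.get_contact_force());print(u,hit,np.round(manip.get_tool_pos(),1),np.round(F,1),np.round(manip.get_torque(),2))
    if F[2]>25: break
print(manip.get_t())
for n in('scene','side','wrist'):
    c=shot(n);pickle.dump(c,open(n+'5.pkl','wb')); cv2.imwrite(f'pics/{n}5.png',c['frame'])
    P=cloud(c); m=(np.abs(P[...,0]-528)<120)&(np.abs(P[...,1]+182)<120)
    if n=='wrist':
        Q=P[m&(P[...,2]>58)&(P[...,2]<68)]; A=np.c_[Q[:,:2]-[528,-183],np.ones(len(Q))]; print(len(Q),len(Q)>20 and np.linalg.lstsq(A,Q[:,2],rcond=None)[0])
a,b=[cv2.imread(f'pics/{n}5.png') for n in('scene','side')]
s=lambda im,x,y,w=100,h=75:cv2.resize(im[y:y+h,x:x+w],(400,300),interpolation=cv2.INTER_CUBIC)
w=cv2.imread('pics/wrist5.png')[110:310,180:400]
cv2.imwrite('pics/c5.png',np.hstack([cv2.resize(w,(440,400)),cv2.resize(s(b,275,110),(360,270)).repeat(1,0) if 0 else cv2.copyMakeBorder(cv2.resize(s(b,275,110),(360,270)),0,130,0,0,cv2.BORDER_CONSTANT)]))
E
```

```text
34 False [ 530.8 -184.8  109.3] [-2.   1.  12.4] [ 0.28  0.54 -0.01]
32 False [ 531.  -184.9  108.5] [-4.2  2.  17.2] [ 0.47  0.98 -0.04]
30 False [ 531.3 -185.   108.4] [-6.2  3.7 26.4] [0.78 1.66 0.02]
21.4
5398 [-2.13855874e-02 -1.29478965e-03  6.49656531e+01]
```

View pics/c5.png

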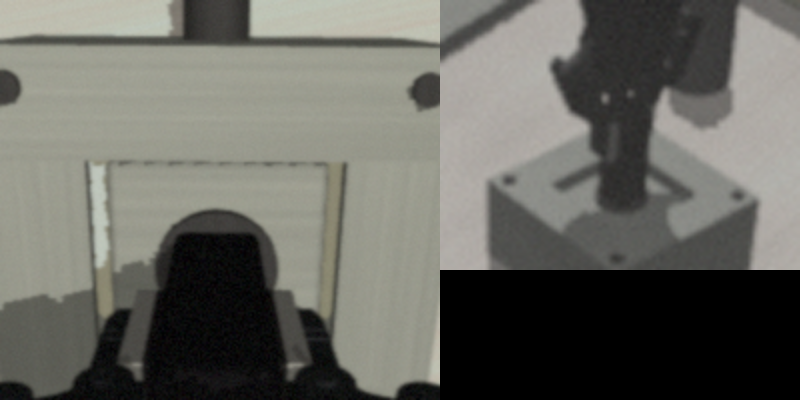

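Viewed: the foot is below the rim (top at 65.0, rim underside 68), with side gaps of 20 px left and 18 px right, so it is centred sideways. Arm compliance has drifted the tool about 1.8 mm outward and tilted the press about 1.1°. I'll correct both while bottomed, then check the level.

```bash
cat >> h.py <<'E'
def plane(zc=65,dz=4):
    P=cloud(shot('wrist')); m=(np.abs(P[...,0]-528)<60)&(np.abs(P[...,1]+182)<60)
    Q=P[m&(np.abs(P[...,2]-zc)<dz)];A=np.c_[Q[:,:2]-[528,-183],np.ones(len(Q))];k=np.linalg.lstsq(A,Q[:,2],rcond=None)[0]
    H=P[m&(np.abs(P[...,2]-74)<3)];B=np.c_[H[:,:2]-[528,-183],np.ones(len(H))];kh=np.linalg.lstsq(B,H[:,2],rcond=None)[0]
    print('foot plane',np.round(k,4),'rim',np.round(kh,4),'tool',np.round(manip.get_tool_pos(),1),np.round(manip.get_tool_rot(),3),'F',np.round(manip.get_contact_force(),1),'M',np.round(manip.get_torque(),2),'t',manip.get_t())
E
python3 - <<'E'
from h import *
y=np.radians(-10.9)
plane()
for a,xy,u in ((1.1,[527.7,-183.9],30),):
    p,o=tcp([*xy,92+u],np.radians(a),y,-1); print(manip.move_straight(p,o,5,until_force=25)); manip.hold(.3); plane()
E
```

```text
foot plane [-2.36000e-02 -3.40000e-03  6.53164e+01] rim [-3.0000e-04  9.0000e-04  7.4178e+01] tool [ 531.3 -185.   108.4] [ 3.141e+00 -3.000e-03 -1.900e-01] F [-6.8  2.9 27.1] M [0.78 1.68 0.07] t 21.6
False
foot plane [-1.04000e-02 -5.40000e-03  6.52812e+01] rim [-4.00000e-04  9.00000e-04  7.41745e+01] tool [ 529.8 -184.7  108.4] [ 3.141 -0.022 -0.19 ] F [-6.5  2.7 27.1] M [0.72 1.7  0.03] t 22.4
```

```bash
python3 - <<'E'
from h import *
y=np.radians(-10.9)
for a,xy,u in ((1.9,[526.5,-183.5],30),(2.2,[525.3,-183.2],30)):
    p,o=tcp([*xy,92+u],np.radians(a),y,-1); print(manip.move_straight(p,o,5,until_force=25)); manip.hold(.2); plane()
E
```

```text
False
foot plane [-1.40000e-03 -7.10000e-03  6.53074e+01] rim [-1.00000e-04  9.00000e-04  7.41662e+01] tool [ 528.9 -184.5  108.5] [ 3.141 -0.036 -0.19 ] F [-6.7  2.5 28. ] M [ 0.71  1.81 -0.03] t 23.0
False
foot plane [ 5.40000e-03 -8.60000e-03  6.52839e+01] rim [-1.00000e-04  9.00000e-04  7.41609e+01] tool [ 528.2 -184.3  108.5] [ 3.141 -0.042 -0.19 ] F [-6.4  2.5 27. ] M [0.63 1.53 0.01] t 23.625
```

Level to within 0.5° and bottomed. Re-centring by about 1 mm, then turning +45° about the vertical in steps.

```bash
python3 - <<'E'
from h import *
xy=[527.2,-183.6];a=np.radians(2.0)
p,o=tcp([*xy,122],a,np.radians(-10.9),-1); manip.move_straight(p,o,5); manip.hold(.2); plane()
for d in range(9,46,9):
    p,o=tcp([*xy,122],a,np.radians(-10.9+d),-1); manip.move_ptp(p,o)
    print(d,np.round(manip.get_tool_pos(),1),np.round(manip.get_contact_force(),1),np.round(manip.get_torque(),2),round(manip.get_finger_gap(),1))
manip.hold(.2); plane()
c=shot('wrist');cv2.imwrite('pics/w6.png',c['frame'][60:400])
E
```

```text
foot plane [ 3.00000e-04 -7.90000e-03  6.52557e+01] rim [-5.00000e-04  9.00000e-04  7.41774e+01] tool [ 529.  -184.5  108.5] [ 3.141 -0.036 -0.19 ] F [-9.1  2.6 29.6] M [0.75 2.07 0.01] t 24.4
9 [ 530.1 -184.7  108.6] [-6.6  2.1 26.9] [ 0.62  1.58 -0.17] 26.4
18 [ 531.1 -184.9  108.7] [-4.1  2.  25.1] [ 0.64  1.18 -0.17] 26.8
27 [ 531.7 -185.   108.7] [-2.3  1.7 23.7] [ 0.47  0.91 -0.22] 26.9
36 [ 532.1 -185.   108.8] [-2.4  1.8 22.7] [ 0.43  0.76 -0.14] 27.0
45 [ 532.3 -185.1  108.8] [-1.   1.5 23.2] [ 0.44  0.64 -0.12] 26.6
foot plane [ 2.07000e-02 -1.60000e-03  6.53295e+01] rim [-1.00000e-04  1.50000e-03  7.41054e+01] tool [ 532.3 -185.1  108.7] [ 3.134 -0.041  0.594] F [-1.6  1.8 23. ] M [ 0.36  0.64 -0.14] t 26.05
```

View pics/w6.png

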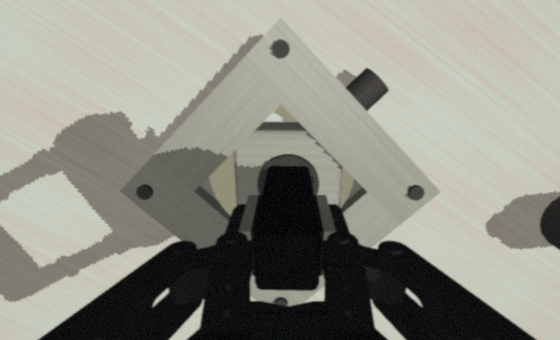

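Viewed: turned 45°, with the foot's flat edge at row 128 (255–310) under the opening's corner at (280,105). The arm sprang about 3 mm outward as friction broke, so I'll measure the foot against the opening from the wrist depth.

```bash
cat >> h.py <<'E'
def centre(yawdeg, zc=65):
    P=cloud(shot('wrist')); m=(np.abs(P[...,0]-528)<110)&(np.abs(P[...,1]+182)<110)
    th=np.radians(yawdeg);h=np.array([np.cos(th),np.sin(th)]);n=np.array([-h[1],h[0]])
    F=P[m&(np.abs(P[...,2]-zc)<3)][:,:2]; f=F@h; w=F@n
    H=P[m&(np.abs(P[...,2]-74)<3)][:,:2]
    (hc,hs,_)=cv2.minAreaRect(H.astype(np.float32)); hc=np.array(hc)
    lo,hi=np.percentile(w,[.5,99.5]); far=np.percentile(f,99.5)
    print('housing',hc,hs,'foot-housing along h',far-37-hc@h,'along n',(lo+hi)/2-hc@n,'width',hi-lo)
E
python3 - <<'E'
from h import *
centre(34.1)
E
```

```text
housing [ 525.72540283 -183.52890015] (151.17820739746094, 150.5008544921875) foot-housing along h 3.1370414458961022 along n -4.72495987884497 width 72.68292063487792
```

```bash
cat >> h.py <<'E'
def go(xy,zg,tilt,yawdeg=34.1,a=2.0,rate=5):
    """grasp point, base tool attitude plus world tilt (about x, about y) in deg"""
    o,_=ori(np.radians(a),np.radians(yawdeg),-1); R=Rn.from_euler('xyz',[tilt[0],tilt[1],0],degrees=True)*Rn.from_euler('xyz',o)
    z=R.as_matrix()[:,2]; return manip.move_straight(list(np.array([*xy,zg])+19*z),list(R.as_euler('xyz')),rate)
E
python3 - <<'E'
from h import *
go([524.0,-181.9],122,[0,1.2]); manip.hold(.3); plane(); centre(34.1)
E
```

```text
foot plane [ 1.61000e-02 -3.10000e-03  6.53458e+01] rim [-2.00000e-04  1.30000e-03  7.41117e+01] tool [ 532.5 -184.8  108.8] [ 3.137 -0.029  0.594] F [ 4.6 -2.  13.9] M [-0.23 -1.15 -0.24] t 27.45
housing [ 525.25671387 -183.39230347] (151.13632202148438, 151.53759765625) foot-housing along h 3.5208561697210143 along n -5.068023193093836 width 72.82613529112581
```

```bash
python3 - <<'E'
from h import *
for xy in ([521.5,-181],[519,-180]):
    go(xy,122.5,[0,1.2]); manip.hold(.2); plane(); centre(34.1)
E
```

```text
foot plane [ 2.84000e-02 -2.20000e-03  6.60624e+01] rim [1.00000e-04 1.80000e-03 7.40619e+01] tool [ 531.9 -184.7  109.9] [ 3.133 -0.032  0.594] F [ 7.1 -2.  12.1] M [-0.4  -1.88 -0.15] t 28.4417
housing [ 525.6607666  -183.36520386] (150.84381103515625, 150.8513946533203) foot-housing along h 3.177170952917322 along n -4.54250100900714 width 73.06718675388049
foot plane [ 2.99000e-02 -4.20000e-03  6.62014e+01] rim [0.00000e+00 1.90000e-03 7.40602e+01] tool [ 530.4 -184.2  109.9] [ 3.131 -0.033  0.594] F [ 9.9 -2.9 11. ] M [-0.56 -2.13 -0.04] t 29.4333
housing [ 525.53369141 -183.32974243] (150.8030242919922, 151.05152893066406) foot-housing along h 2.2604112612057747 along n -3.667423670547521 width 73.03796964262136
```

```bash
python3 - <<'E'
from h import *
def wig(xy,z,t,yaws=(28,40,34.1)):
    for yw in yaws:
        o,_=ori(np.radians(2),np.radians(yw),-1); R=Rn.from_euler('xyz',[t[0],t[1],0],degrees=True)*Rn.from_euler('xyz',o)
        manip.move_ptp(list(np.array([*xy,z])+19*R.as_matrix()[:,2]),list(R.as_euler('xyz')))
    manip.hold(.2); plane(); centre(34.1)
wig([522.0,-181.6],121.5,[0,1.6])
E
```

```text
foot plane [ 1.50000e-03 -5.80000e-03  6.53195e+01] rim [-1.00000e-04  1.40000e-03  7.41118e+01] tool [ 528.9 -184.3  108.6] [-3.14  -0.02   0.596] F [ 2.1  0.1 19. ] M [-0.04 -0.42  0.16] t 30.55
housing [ 525.66253662 -183.43054199] (150.9739990234375, 150.7551727294922) foot-housing along h -0.10334011032909984 along n -2.0613217051508173 width 72.65318159074673
```

```bash
python3 - <<'E'
from h import *
def wig(xy,z,t,yaws=(28,40,34.1)):
    for yw in yaws:
        o,_=ori(np.radians(2),np.radians(yw),-1); R=Rn.from_euler('xyz',[t[0],t[1],0],degrees=True)*Rn.from_euler('xyz',o)
        manip.move_ptp(list(np.array([*xy,z])+19*R.as_matrix()[:,2]),list(R.as_euler('xyz')))
    manip.hold(.2); plane(); centre(34.1)
wig([521.0,-180.1],121.5,[.3,1.7])
for n in ('scene','side'):
    P=cloud(shot(n)); m=(np.abs(P[...,0]-528)<110)&(np.abs(P[...,1]+182)<110)
    H=P[m&(np.abs(P[...,2]-74)<4)][:,:2]; print(n,cv2.minAreaRect(H.astype(np.float32)))
E
```

```text
foot plane [-1.20000e-03 -2.20000e-03  6.53369e+01] rim [-1.00000e-04  1.50000e-03  7.40937e+01] tool [ 527.5 -182.8  108.6] [-3.134 -0.021  0.596] F [-0.3 -0.9 19.7] M [-0.24 -0.15  0.21] t 31.6667
housing [ 525.7387085  -183.48156738] (151.19857788085938, 150.8329315185547) foot-housing along h -0.5733611474700524 along n 0.30782621811994204 width 72.98998801183859
scene ((528.0233764648438, -181.497802734375), (155.20751953125, 153.00868225097656), 78.65005493164062)
side ((528.155517578125, -180.03158569335938), (153.21180725097656, 153.7404022216797), 78.95419311523438)
```

Level (0.1°), centred within 0.7 mm and turned 45°. Next: unload the arm, compensating for its deflection, until the foot catches under the rim, and check.

```bash
python3 - <<'E'
from h import *
for k in (.4,.7,1):
    go([521+5.9*k,-180.1-2.7*k],121.5+8*k,[.3,1.7],rate=12)
    print(np.round(manip.get_tool_pos(),1),np.round(manip.get_contact_force(),1))
manip.hold(.2); plane(68,2.2); centre(34.1,67.8)
E
```

```text
[ 527.8 -183.   109.5] [ 1.3 -0.7 12.9]
[ 528.1 -183.1  111.2] [ 1.1 -0.9 12.2]
[ 528.3 -183.1  111.4] [0.5 0.2 6.1]
foot plane [-1.20000e-03  7.80000e-03  6.77008e+01] rim [1.40000e-03 2.40000e-03 7.39714e+01] tool [ 528.2 -183.1  111.4] [-3.124 -0.015  0.596] F [ 0.6 -0.3  4.7] M [-0.35 -0.25  0.29] t 33.375
housing [ 525.51300049 -183.29116821] (150.7598114013672, 151.22071838378906) foot-housing along h -0.2631452822764686 along n -0.27398094611925217 width 101.26800564923053
```

Caught under the rim: the foot top is at 67.7, centred and level, and the arm load has dropped. Releasing and withdrawing along the tool axis.

```bash
python3 - <<'E'
from h import *
manip.grip(60); manip.hold(.2)
p=np.array(manip.get_tool_pos()); z=Rn.from_euler('xyz',manip.get_tool_rot()).as_matrix()[:,2]
manip.move_straight(list(p-120*z),None,120)
p=np.array(manip.get_tool_pos()); o,_=ori(0,np.radians(34),-1); manip.move_ptp([420,-20,330],list(o))
print(manip.get_t(),manip.get_contact_force())
for n in('scene','side'):
    c=shot(n);P=cloud(c); m=(np.abs(P[...,0]-528)<110)&(np.abs(P[...,1]+182)<110)
    for lo,hi in((68,80),(80,112),(112,135)):
        Q=P[m&(P[...,2]>lo)&(P[...,2]<hi)]; print(n,lo,len(Q),np.median(Q,0),cv2.minAreaRect(Q[:,:2].astype(np.float32)))
    cv2.imwrite(f'pics/{n}9.png',c['frame'])
a,b=[cv2.imread(f'pics/{n}9.png') for n in('scene','side')]
cv2.imwrite('pics/c9.png',np.hstack([cv2.resize(a[100:220,155:305],(400,320)),cv2.resize(b[80:220,240:415],(400,320))]))
E
```

```text
36.075 [-0.59901773  0.15122551 -0.75514486]
scene 68 1073 [ 539.24242297 -167.95675541   72.54335709] ((527.5953979492188, -182.01007080078125), (157.24095153808594, 154.6282501220703), 78.3021469116211)
scene 80 79 [ 536.19936815 -174.36617198   95.45959682] ((561.6260375976562, -167.66421508789062), (109.546142578125, 27.672204971313477), 14.696049690246582)
scene 112 58 [ 536.7390694  -172.86646921  125.5764588 ] ((531.9009399414062, -173.17189025878906), (18.072893142700195, 32.905269622802734), 68.8529052734375)
side 68 1460 [ 516.23934274 -166.56584381   73.75669159] ((528.467529296875, -181.2767791748047), (154.979248046875, 155.85006713867188), 79.29702758789062)
side 80 97 [ 521.35470883 -170.44788081   96.60579997] ((491.0699157714844, -192.8897705078125), (102.43634796142578, 11.1995849609375), 34.51373291015625)
side 112 73 [ 520.63700898 -170.58547154  125.2975541 ] ((521.1538696289062, -172.0063018798828), (28.295536041259766, 10.47589111328125), 41.25267028808594)
```

View pics/c9.png

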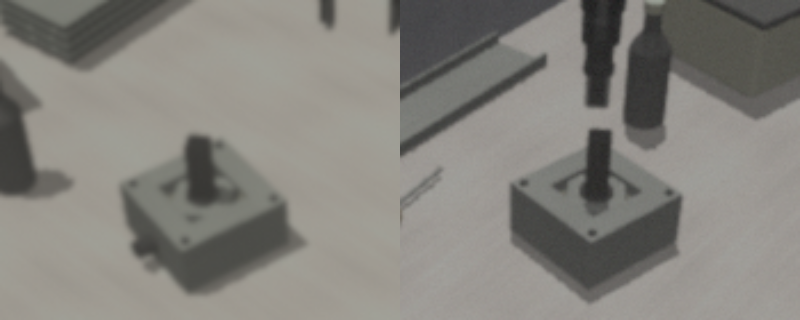

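Viewed: the press stands upright in the opening, with its handle at crop scene (200,168) and side (598,165), and the gripper is clear. One numeric check of the handle's top, then hand in.

```bash
python3 - <<'E'
from h import *
for n in('scene','side'):
    P=cloud(shot(n)); m=(np.abs(P[...,0]-528)<60)&(np.abs(P[...,1]+182)<60)
    Q=P[m&(P[...,2]>145)&(P[...,2]<161)]; print(n,len(Q),np.median(Q,0),cv2.minAreaRect(Q[:,:2].astype(np.float32)))
    for nm,xy in(('bottle/others ok',None),):pass
print(manip.get_finger_gap(),manip.get_t())
E
```

```text
scene 61 [ 528.9913768  -180.87651009  150.20264126] ((527.0703125, -181.5765380859375), (32.39629364013672, 29.545207977294922), 38.675899505615234)
side 78 [ 525.82857138 -176.02299601  152.49630896] ((526.8743286132812, -178.98495483398438), (24.443767547607422, 29.677412033081055), 36.73234558105469)
60.30732658657172 36.275
```

The handle top is at z about 152, within 2 mm of the housing centre, and the press is turned 45°. Handing in.

```bash
python3 -c "
from station import manip
print(manip.job_done())"
```

```text
the job is handed in; nothing more can be done
None
```

The press was stood on its foot and let go, retaken from above, pushed level to the bottom of the housing and turned 45°; it now stands clamped under the rim, upright and centred within about 2 mm, and the job was handed in at about 36 s.

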